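# Load the ribbon tray, slide it home and lock it with a blind pin

### The arm

A 7-joint arm with a two-finger parallel gripper is mounted at the origin on the work surface. World frame = base frame: x ahead of the robot, y to its left, z up, the work surface at z = 0. Lengths are in m, angles in degrees, forces in N, time in s.
With the tool pointing down it reaches from about 0.425 to 0.925 m from the base axis. Payload 6.8 kg.
Tool frame: the origin (TCP) lies between the finger pads; the fingertips stand ahead of it and the grasp point (between the pads) lies 6 mm ahead of it (r.nose_length is the z of the fingertips in the tool frame, in m); z points along the fingers, y is the direction in which the jaws open and shut (so a half turn about z gives the same grasp; the last joint's range is limited). The gripper opens to 85 mm and grips with 20 to 120 N. Pads are 22 mm wide; open, the fingers measure 114 mm over their backs; the gripper's body (76 mm by 85 mm) begins 54 mm behind the grasp point. The pads swing forward as they close: fully open they stand 13 mm farther back than shut.
Start: joints at [-79.246, 27.33, 1.283, 89.118, -0.659, 63.558, -4.761], TCP at [0.197, 0.646, 0.256] pointing down, gripper open.
Joint ranges: [-169.35, 169.35], [-19.33, 120.38], [-80.79, 83.38], [13.8, 139.57], [-78.32, 258.32], [9.67, 109.79], [-169.56, 169.56]. Speed limits (degrees/s): [136.94, 136.94, 180, 180, 180, 180, 180].

### API

Orientations are given as [roll, pitch, yaw] about the fixed x, y, z axes, in that order (R = Rz(yaw) Ry(pitch) Rx(roll)).
In Python, from bench import r, grip, kinematics, get_obs, snapshot, job_done gives the robot as it stands. Calls block until the motion is done:
- r.move_pose(position, orientation): joint-space move of the TCP to a pose.
- r.move_straight(position, vel=0.15, rotation=None, f_stop=None): straight line of the TCP; rotation=None keeps the orientation; vel is the mean speed in m/s. With f_stop (N) it stops when the force on the tool has changed by that much, and returns True; else False.
- r.goto_joints(angles): joint-space move.
- grip(opening, f_grip=None): finger opening in m; f_grip is the grip in N (None keeps the last); returns when the fingers have stopped.
- r.wait(seconds).
- kinematics.solve_ik(position, orientation): joint angles nearest the present ones, or None.
- get_obs(): the state.
- snapshot(name): name is "side" or "top"; returns a dict with "color" (480x640x3 uint8, blue, green, red), "z_map" (480x640 float32, m along the optical axis (not along the pixel's ray), 0 where there is no reading), "mtx" (3x3 intrinsics, pixels), "k1" (the pictures are not rectified: a ray, as slopes to the right and down, at radius r is drawn at 1 + k1 r^2 times it, then the intrinsics apply), "cam_to_world" (4x4, takes a point from camera to world coordinates). Camera axes: x right, y down, z forward; pixel columns grow to the right and rows downward; lengths in m; the calibration is good to about 2 mm. A picture is of the moment at which its call begins.
A pose or a line that the arm cannot do raises r.IKError and nothing moves.
- job_done(): hands the job in, once; it reports no verdict.
The state is a dict: "time_s": time; "q": joint angles; "joint_vel": joint speeds; "tau": joint torques, N m; "tool_pos": TCP position; "tcp_rot": TCP orientation; "wrist_force": force on the tool from outside, world axes, zero at the start; "wrist_torque": the same for the moment, N m; "gripper_width": finger opening in m.
Only numpy, scipy, OpenCV 4.12 (cv2) and the standard library are available. Lean on these libraries where they do the work, as an engineer would, in place of code of your own. Each camera call takes 0.05 s, during which the arm holds its last target. There are 200 camera calls.

### The job

Put every ribbon reel on the table onto a spindle of the lilac tray, any reel on any spindle, and then push the loaded tray by the middle of its end plate until it is fully home in the dock. Then take the red-handled pin from its stand, feel along the slot in the teal housing with it for the hidden hole in the lock plate, push it all the way down and leave it there, without disturbing the other things on the table.

Things in the scene. Friction and masses are not known exactly. Their poses are not given: they have to be found in the camera images.
- dock: fixed dock: white base 104 mm wide with two aluminium runners and a black rubber-faced centre rail along its own y, on x = 0; at its +y end a teal lock housing, 182 mm wide along x, y 171 to 228 mm, 60 mm tall, open towards -y. Origin on the table, z up. The tray is home when its origin is at dock y = +30 mm, hard against the housing's back wall
- slot (a point): centre of the slot in the teal housing's roof, 60 mm above the table. The slot runs along the dock's x: 108 mm long (x -54 to +54 mm), 18 mm wide; roof 10 mm thick. A black bristle strip closes it to the eye but gives way without resistance. Only with the tray home does the tray's cross gap (24 mm wide along y) lie under the slot and let the pin through
- lockface (a point): centre of the top of the black lock plate, level, fixed and unseen under the slot, 30 mm above the table. It has one square hole, 16 mm along x, 18 mm along y, 30 mm deep (down to the table), on the slot's centre line, its centre anywhere from 43 mm on one side to 43 mm on the other along the dock's x: only feeling with the pin tells where
- tray: loose lilac tray, 0.5 kg, sliding on the dock along its y. Deck 96 x 290 mm, top 42 mm above the table; four spindles on its centre line. Origin on the centre line at table level, midway along the deck; axes parallel to the dock's within 3 degrees. Starts 90 to 120 mm short of home. Its short shoe, under the end plate, binds on the rail if pushed 30 mm or more off the centre line; on it, it takes about 5 to 10 N
- push (a point): centre of the outer (-y) face of the tray's upright end plate, marked with a yellow stripe: plate 96 mm wide, 8 mm thick, from 42 to 82 mm above the table. Push here towards the dock's +y; 30 mm and more to either side is too far
- pin: locking pin, 110 g: round steel rod 12 mm across and 90 mm long with a slightly tapered tip, with a red square handle above it, 24 x 24 x 50 mm. Origin at the tip's end, z up along the rod; the handle is from 90 to 140 mm above the tip. It starts upright in the wooden stand, the handle resting on the stand's top, the tip 5 mm above the table
- stand: fixed wooden stand, 60 x 60 mm, 95 mm tall, with a 16 mm square hole down its middle for the pin. Origin at the centre of its underside
- spindle1 (a point): point on the axis of spindle 1 of the tray (1 is nearest the end plate, 70 mm apart), 30 mm above the deck: where a seated reel's centre lies. Spindle: 16 mm thick, 70 mm tall above the deck, tapered top
- spindle2 (a point): point on the axis of spindle 2 of the tray (1 is nearest the end plate, 70 mm apart), 30 mm above the deck: where a seated reel's centre lies. Spindle: 16 mm thick, 70 mm tall above the deck, tapered top
- spindle3 (a point): point on the axis of spindle 3 of the tray (1 is nearest the end plate, 70 mm apart), 30 mm above the deck: where a seated reel's centre lies. Spindle: 16 mm thick, 70 mm tall above the deck, tapered top
- spindle4 (a point): point on the axis of spindle 4 of the tray (1 is nearest the end plate, 70 mm apart), 30 mm above the deck: where a seated reel's centre lies. Spindle: 16 mm thick, 70 mm tall above the deck, tapered top
- reelA: red ribbon reel with white rims, 61 mm across, 60 mm tall, 22 mm through hole, about 100 g; None if absent at this start. Origin at its centre (30 mm above the table when standing), z along the hole; either end may be up
- reelB: blue ribbon reel with white rims, 61 mm across, 60 mm tall, 22 mm through hole, about 100 g; None if absent at this start. Origin at its centre (30 mm above the table when standing), z along the hole; either end may be up
- reelC: yellow ribbon reel with white rims, 61 mm across, 60 mm tall, 22 mm through hole, about 100 g; None if absent at this start. Origin at its centre (30 mm above the table when standing), z along the hole; either end may be up
- reelD: green ribbon reel with white rims, 61 mm across, 60 mm tall, 22 mm through hole, about 100 g; None if absent at this start. Origin at its centre (30 mm above the table when standing), z along the hole; either end may be up
- pump: white pump bottle, 48 mm across, 145 mm tall; a bystander, to be left where it is. Origin at the centre of its underside
- phone: black phone lying flat, 150 x 72 x 9 mm; a bystander, to be left where it is. Origin at the centre of its underside
- block1: pale wooden block, 45 x 45 x 35 mm; a bystander, to be left where it is. Origin at the centre of its underside
- block2: pale wooden block, 60 x 40 x 35 mm; a bystander, to be left where it is. Origin at the centre of its underside
- tin: small pink round tin, 44 mm across, 30 mm tall; a bystander, to be left where it is. Origin at the centre of its underside
- case: open pink pencil tray, 80 x 140 x 35 mm; a bystander, to be left where it is. Origin at the centre of its underside
- card: pink card stand, 50 x 100 mm foot, 82 mm tall; a bystander, to be left where it is. Origin at the centre of its underside
Mind the look-alikes: they are no part of the job. Leave any purple look-alike of the reelA alone. What is shaped like the reelC but purple is not meant.

How it is judged:
By the outcome, as a careful person would: the job done as asked, in the order asked, and still so for the second after the job is handed in, with the robot touching nothing.
Of reelA, reelB, reelC, reelD only 3 to 4 are there at a start; the rules pass over those that are not, and their reading is None.
At some moment in a run one of reelA, reelB, reelC, reelD may be knocked a few centimetres aside while the robot is not near it.
It also fails if it takes over 210 s, if anything falls off the work surface, if the arm or the gripper's body presses on something with over 40 N, if the wrist force passes 120 N, or if a joint passes its speed limit or range.

## Working session

There is one attempt and no reset: what is moved stays moved. The work goes in short steps, each a Python script; the robot and the scene stay as the last script left them, time stands still between calls to the robot, and variables do not carry over. Pictures are saved under pics/ and viewed, on a budget of 14 in all, crops included, one or two more only if the job needs it, and the job is handed in when it is done.

```bash
ls; mkdir -p pics; python3 - <<'E'
from bench import *
import cv2,numpy as np
o=get_obs();print(o)
for n in("top","side"):
    s=snapshot(n);cv2.imwrite(f"pics/{n}0.png",s["color"]);np.savez(f"{n}0.npz",**s)
    print(n,s["mtx"],s["k1"],s["cam_to_world"])
print(r.nose_length)
E
```

```text
pics
{'time_s': 0.0, 'q': array([-79.24601246,  27.37626564,   1.2820119 ,  89.17712904,
        -0.65862625,  63.55804198,  -4.76028916]), 'joint_vel': array([ 0.06144087,  0.06804729,  0.03768421, -0.02496876, -0.00420325,
        0.04768993, -0.02513656]), 'tau': array([-1.09854800e-04, -5.96442819e+01,  1.60793625e+00, -2.81203938e+01,
        1.24320877e-02,  9.09651106e-03,  1.91646950e-05]), 'tool_pos': array([0.19663695, 0.64516235, 0.25532958]), 'tcp_rot': array([-1.79896317e+02,  8.91793627e-03,  1.63052895e+02]), 'wrist_force': array([ 0.06969521,  0.23757821, -0.43739515]), 'wrist_torque': array([0.00027742, 0.04256929, 0.02053062]), 'gripper_width': 0.08535214808030722}
top [[476.85563994   0.         321.322043  ]
 [  0.         476.85563994 239.92201752]
 [  0.           0.           1.        ]] 0.04477736909739209 [[-0.01575826 -0.9953968   0.09453509  0.43649015]
 [-0.99985859  0.0162427   0.00435708 -0.02385928]
 [-0.00587252 -0.09445307 -0.99551199  1.05940311]
 [ 0.          0.          0.          1.        ]]
side [[514.47059331   0.         311.79573025]
 [  0.         514.47059331 234.00540453]
 [  0.           0.           1.        ]] 0.011597291328752209 [[-0.99862653 -0.0429381   0.03002303  0.46974366]
 [-0.04739838  0.4962009  -0.86691295  0.99467013]
 [ 0.02232614 -0.86714531 -0.49755457  0.6340315 ]
 [ 0.          0.          0.          1.        ]]
0.025
```

View pics/top0.png

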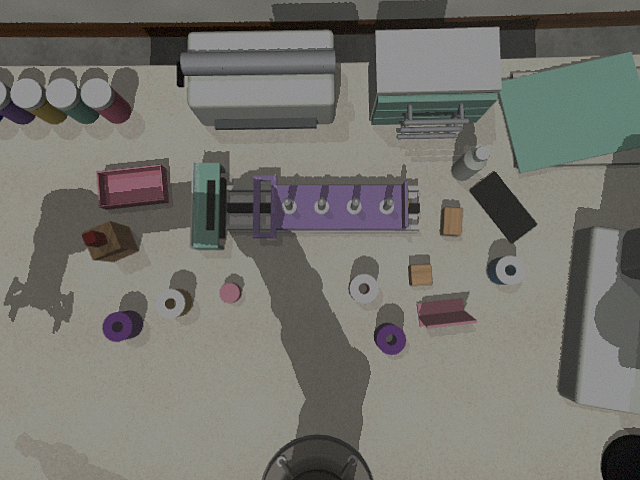

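View pics/side0.png

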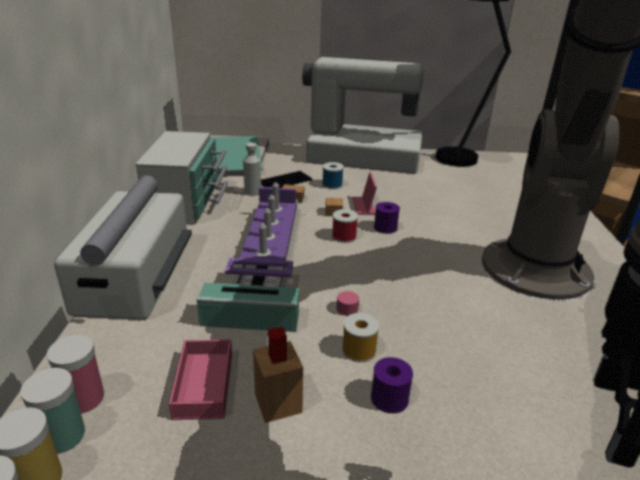

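Top view: yellow reel (173,303), red (364,289), blue (508,270). No green one. The two purple ones, at (118,326) and (390,339), are look-alikes. The pin stand is at (108,242), the housing at (208,206), the end plate at (410,205). Now I'll measure them.

```bash
cat > h.py <<'E'
from bench import *
import cv2,numpy as np
def rays(s,px):
    u=cv2.undistortPoints(np.float64(px).reshape(-1,1,2),s["mtx"],np.array([float(s["k1"]),0,0,0]))[:,0]
    return np.c_[u,np.ones(len(u))]@s["cam_to_world"][:3,:3].T, s["cam_to_world"][:3,3]
def onplane(s,px,z):
    d,c=rays(s,px); return c+d*((z-c[2])/d[:,2])[:,None]
def cloud(s):
    v,u=np.mgrid[:480,:640]; d,c=rays(s,np.c_[u.ravel(),v.ravel()])
    return (c+d*s["z_map"].reshape(-1,1)).reshape(480,640,3)
def near(P,xy,rad,z0,z1):
    return (np.hypot(P[...,0]-xy[0],P[...,1]-xy[1])<rad)&(P[...,2]>z0)&(P[...,2]<z1)
def disc(P,xy,z0,z1,rad=.045):
    m=near(P,xy,rad,z0,z1); q=P[m]
    (c,R)=cv2.minEnclosingCircle(np.float32(q[:,:2]*1000))[0:2]
    return np.array(c)/1000,R,np.median(q[:,2]),len(q),q[:,:2].mean(0)
def purple(s):
    h=cv2.cvtColor(s["color"],cv2.COLOR_BGR2HSV)
    return (h[...,0]>115)&(h[...,0]<150)&(h[...,1]>60)
E
python3 - <<'E'
from h import *
np.set_printoptions(precision=4,suppress=True)
s=dict(np.load("top0.npz"));P=cloud(s)
print("z noise table",P[400:420,150:250,2].mean(),P[400:420,150:250,2].std())
for n,p in dict(yel=(173,303),red=(364,289),blue=(508,270),pur1=(118,326),pur2=(390,339)).items():
    g=onplane(s,[p],.06)[0]; print(n,g,*disc(P,g[:2],.05,.07))
for n,p,z in [("tin",(230,292),.03),("block1",(421,275),.035),("block2",(452,221),.035),("pump",(482,154),.14),("card",(447,310),.08),("phone",(503,206),.009)]: print(n,onplane(s,[p],z)[0])
# pin handle top: red, z>0.12
h=cv2.cvtColor(s["color"],cv2.COLOR_BGR2HSV)
m=near(P,onplane(s,[(95,240)],.145)[0],.06,.135,.155);q=P[m];print("pin top",q.mean(0),len(q),cv2.minAreaRect(np.float32(q[:,:2]*1000)))
m=near(P,onplane(s,[(108,242)],.095)[0],.06,.088,.102);q=P[m];print("stand top",q.mean(0),len(q),cv2.minAreaRect(np.float32(q[:,:2]*1000)))
# housing top z~.06
g=onplane(s,[(208,206)],.06)[0]
m=near(P,g,.13,.053,.067)&(h[...,0]>75)&(h[...,0]<100);q=P[m];print("house",q.mean(0),cv2.minAreaRect(np.float32(q[:,:2]*1000)))
bl=(s["color"].max(2)<45)&(np.arange(640)[None]>200)&(np.arange(640)[None]<220)&(np.arange(480)[:,None]>165)&(np.arange(480)[:,None]<245)
vv,uu=np.nonzero(bl);q=onplane(s,np.c_[uu,vv],.06);print("slot",q.mean(0),len(q),cv2.minAreaRect(np.float32(q[:,:2]*1000)))
m=purple(s)&(P[...,2]>.036)&(P[...,2]<.048)&(P[...,0]>.35)&(P[...,1]>-.3)&(P[...,1]<.2);q=P[m];print("deck",q.mean(0),cv2.minAreaRect(np.float32(q[:,:2]*1000)))
m=purple(s)&(P[...,2]>.075)&(P[...,2]<.09)&(P[...,0]>.4)&(P[...,1]>-.35)&(P[...,1]<-.1);q=P[m];print("plate",q.mean(0),cv2.minAreaRect(np.float32(q[:,:2]*1000)))
m=(P[...,2]>.095)&(P[...,2]<.125)&(P[...,0]>.4)&(P[...,0]<.6)&(P[...,1]>-.25)&(P[...,1]<.15)
n,l,st,c=cv2.connectedComponentsWithStats(m.astype(np.uint8))
for i in range(1,n):
    if st[i,4]>8: q=P[l==i]; print("spin",c[i],st[i,4],q.mean(0),q.max(0))
big=cv2.resize(s["color"][150:260,80:440],None,fx=2.2,fy=2.2,interpolation=3);cv2.imwrite("pics/crop1.png",cv2.convertScaleAbs(big,alpha=1.5))
E
```

```text
z noise table 0.0016347000710187675 0.05298909856956793
yel [0.4051 0.29   0.06  ] [0.4053 0.2964] 30.968711853027344 0.05898125272067056 612 [0.4043 0.296 ]
red [ 0.4273 -0.1067  0.06  ] [ 0.4301 -0.1064] 30.33330535888672 0.059268479598546975 581 [ 0.4298 -0.1063]
blue [ 0.4624 -0.4056  0.06  ] [ 0.4619 -0.4096] 30.513980865478516 0.059141968731030725 630 [ 0.4619 -0.4087]
pur1 [0.3605 0.4013 0.06  ] [0.3596 0.4043] 30.940752029418945 0.05888376480094892 644 [0.3601 0.4031]
pur2 [ 0.3244 -0.1575  0.06  ] [ 0.3229 -0.1592] 30.383657455444336 0.058955321112150294 607 [ 0.323  -0.1593]
tin [0.4253 0.1782 0.03  ]
block1 [ 0.4551 -0.231   0.035 ]
block2 [ 0.5701 -0.3016  0.035 ]
pump [ 0.6873 -0.3364  0.14  ]
card [ 0.3829 -0.2716  0.08  ]
phone [ 0.6049 -0.4215  0.009 ]
pin top [0.5361 0.4237 0.143 ] 183 ((536.2500610351562, 425.2254638671875), (25.113004684448242, 25.403650283813477), 20.968868255615234)
stand top [0.5328 0.419  0.0938] 665 ((534.8497314453125, 425.8873596191406), (62.801395416259766, 62.80219268798828), 22.439794540405273)
house [0.6148 0.2255 0.0591] ((610.6159057617188, 224.10470581054688), (56.64611053466797, 180.88723754882812), 88.81539154052734)
slot [0.6067 0.2128 0.06  ] 389 ((600.059814453125, 209.640869140625), (122.28104400634766, 27.322078704833984), 0.21193616092205048)
deck [ 0.6035 -0.0378  0.0412] ((513.996826171875, -26.598190307617188), (330.7579650878906, 301.0701904296875), 84.68505859375)
plate [ 0.6028 -0.1959  0.0811] ((602.4125366210938, -195.98333740234375), (6.473635673522949, 93.93106079101562), 89.4418716430664)
spin [390.     203.9333] 15 [ 0.5979 -0.1596  0.1053] [ 0.5994 -0.1543  0.1108]
spin [355.5 204.4] 10 [ 0.5985 -0.0901  0.1032] [ 0.5999 -0.0852  0.1103]
```

View pics/crop1.png

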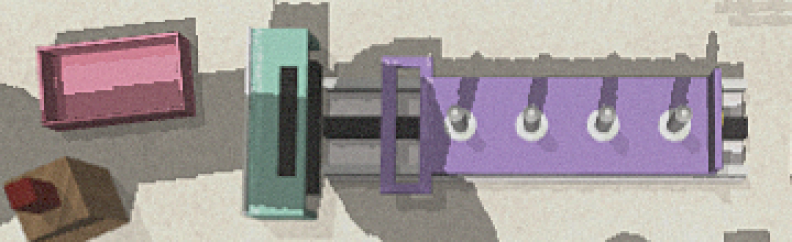

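```bash
cat >> h.py <<'E'
np.set_printoptions(precision=4,suppress=True)
COL=dict(yel=(.4053,.2964),red=(.4301,-.1064),blue=(.4619,-.4096))
DOWN=[180,0,90]
def st(msg=""):
    o=get_obs();print(msg,"t%.1f"%o["time_s"],o["tool_pos"],o["tcp_rot"],"F",o["wrist_force"],"w%.4f"%o["gripper_width"])
    return o
E
python3 - <<'E'
from h import *
s=dict(np.load("top0.npz"))
h=cv2.cvtColor(s["color"],cv2.COLOR_BGR2HSV)
m=((h[...,1]<50)&(h[...,2]>90)).astype(np.uint8); m[:194]=0;m[218:]=0;m[:,:278]=0;m[:,400:]=0
n,l,stt,c=cv2.connectedComponentsWithStats(m)
for i in range(1,n):
    if stt[i,4]>20: print("washer",c[i],stt[i],onplane(s,[c[i]],.045)[0], "bbox ctr",onplane(s,[stt[i,:2]+(stt[i,2:4]-1)/2],.043)[0])
# slot edges at rows 185,205,225
g=s["color"].max(2).astype(int)
for v in (186,195,205,215,225): print(v,g[v,195:228])
print(g[172:240,211])
for c in COL.values():
    for yaw in (90,-90):
        q=kinematics.solve_ik([*c,.045],[180,0,yaw]);print(c,yaw,q)
for yaw in (90,-90): print(kinematics.solve_ik([.602,-.16,.1],[180,0,yaw]),kinematics.solve_ik([.605,.05,.25],[180,0,yaw]))
E
```

```text
washer [321.0321 206.1218] [314 197  15  18 156] [ 0.6058 -0.0199  0.045 ] bbox ctr [ 0.6075 -0.0199  0.043 ]
washer [288.705  206.0576] [282 198  15  16 139] [0.6071 0.0496 0.045 ] bbox ctr [0.6087 0.0491 0.043 ]
washer [353.875  206.2697] [346 199  16  16 152] [ 0.6043 -0.0905  0.045 ] bbox ctr [ 0.6042 -0.0898  0.043 ]
washer [386.8141 206.1795] [379 198  16  17 156] [ 0.6033 -0.1612  0.045 ] bbox ctr [ 0.604  -0.1608  0.043 ]
186 [133 139 138 137 133 134 132 130 129 135 135 116  54  26  37  40  28  26
  34  26 101 142 136 127  93  28  36  28  34  31  21  74 122]
195 [82 82 88 87 82 81 84 84 85 84 88 68 41 31 33 35 35 35 30 34 61 82 84 77
 53 29 25 28 28 26 26 53 80]
205 [85 85 94 85 79 80 83 80 79 83 86 66 32 36 38 32 27 29 28 45 67 93 86 78
 46 31 29 34 23 34 44 40 38]
215 [81 92 90 85 83 85 86 85 82 84 85 64 35 38 30 40 34 36 29 52 76 87 83 78
 44 31 32 31 30 28 45 66 75]
225 [85 87 85 84 84 81 80 84 88 85 77 51 30 35 37 29 43 29 25 64 86 87 76 68
 36 25 30 35 33 24 44 74 88]
[132 129 133 135 134 130 138 129  62  32  44  30  41  31  28  35  35  40
  45  37  29  35  36  35  36  
[... 257 characters left out ...]
]
(0.4053, 0.2964) -90 [-31.3693  30.1498 -14.6721 120.3459  14.2541  31.1092 123.6027]
(0.4301, -0.1064) 90 [-23.4494  31.2823  36.3882 130.5978 -39.2606  29.1283  44.2794]
(0.4301, -0.1064) -90 [ 23.1307  27.2078 -20.5438 127.6485  19.9242  28.0883 166.9646]
(0.4619, -0.4096) 90 [  2.6998  48.1432  48.2502 107.6815 -48.8786  47.5307  77.2008]
(0.4619, -0.4096) -90 [ -7.5633  66.0584  71.9323 108.2426 -71.148   66.6564 -87.1104]
[-22.5384  41.4725  45.7719 105.697  -38.5115  49.6522  42.3059] [-37.8914  24.3601  36.5436 101.0722 -16.4766  59.9894   4.5489]
[ -34.3528   59.3457   72.2011  106.3472  -63.1173   66.682  -118.5671] [ 35.5791  37.425  -67.8259  96.1038  36.331   71.7894 139.8034]
```

```bash
cat >> h.py <<'E'
SP={1:(.6031,-.1612),2:(.6043,-.0908),3:(.6056,-.0204),4:(.6069,.0497)}
def find(name,s=None):
    s=s or snapshot("top"); return disc(cloud(s),COL[name],.05,.07,.05)
def pick(name,xy,z=.046):
    grip(.085); r.move_pose([*xy,.20],DOWN); r.move_straight([*xy,.12],vel=.2)
    if r.move_straight([*xy,z],vel=.12,f_stop=8): st("CONTACT")
    grip(.055,f_grip=30); st("gripped"); r.move_straight([*xy,.22],vel=.2)
E
python3 - <<'E'
from h import *
c=find("red");print(c)
pick("red",c[0]); p=SP[2]
r.move_pose([*p,.22],DOWN); st("over")
for n in("top","side"): s=snapshot(n);cv2.imwrite(f"pics/{n}1.png",s["color"]);np.savez(f"{n}1.npz",**s)
a=cv2.imread("pics/top1.png")[130:310,230:470];b=cv2.imread("pics/side1.png")[100:280,180:420]
cv2.imwrite("pics/v1.png",cv2.resize(np.vstack([a,b]),None,fx=1.6,fy=1.6))
for k in("yel","blue"): print(k,find(k))
E
```

```text
(array([ 0.4301, -0.1064]), 30.357036590576172, np.float64(0.05915151707576882), 584, array([ 0.4298, -0.1063]))
gripped t4.8 [ 0.4307 -0.1064  0.0469] [179.9172  -0.0288  90.0204] F [-1.1599  0.0768 10.25  ] w0.0590
over t6.6 [ 0.6032 -0.0916  0.2185] [-179.8144    0.0707   89.9239] F [-0.4427  0.0843 -1.3661] w0.0589
yel (array([0.404 , 0.2964]), 30.525156021118164, np.float64(0.058961924065289884), 617, array([0.4044, 0.2956]))
blue (array([ 0.4616, -0.4098]), 30.49077796936035, np.float64(0.05926477602666247), 627, array([ 0.4619, -0.4085]))
```

View pics/v1.png

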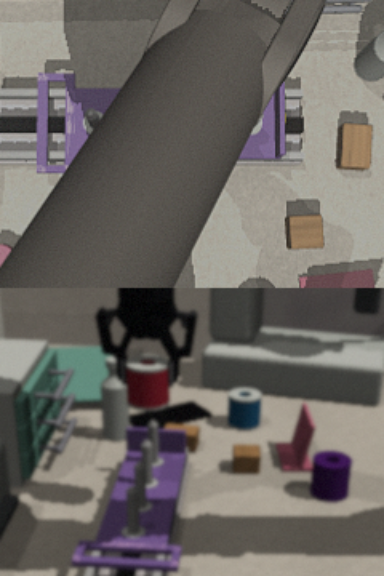

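```bash
cat >> h.py <<'E'
def place(p,zg=.0469):
    "lower held reel on spindle at p; small spiral if it lands on top; returns found xy"
    p=np.array(p); seat=.042+zg
    r.move_straight([*p,.185],vel=.2); r.wait(.3)
    for d in [(0,0),(.003,0),(-.003,0),(0,.003),(0,-.003),(.003,.003),(-.003,-.003),(.003,-.003),(-.003,.003)]:
        q=p+d
        r.move_straight([*q,.168],vel=.1); hit=r.move_straight([*q,seat+.012],vel=.06,f_stop=6)
        o=st(f"try {d} hit={hit}")
        if o["tool_pos"][2]<seat+.030: break
    hit=r.move_straight([*q,seat-.002],vel=.04,f_stop=6); o=st(f"seat hit={hit}")
    if o["tool_pos"][2]>seat+.006: print("NOT SEATED"); return
    grip(.085); r.wait(.2); r.move_straight([*q,.21],vel=.2); st("released")
    return q
E
python3 - <<'E'
from h import *
print(place(SP[2]))
E
```

```text
try (0, 0) hit=False t9.0 [ 0.6046 -0.0909  0.1013] [179.9535   0.0029  89.9987] F [-0.1049  0.3707 -0.9172] w0.0589
seat hit=True t9.3 [ 0.6046 -0.0907  0.0887] [179.9618  -0.0142  90.019 ] F [-0.8055  0.6697  4.3304] w0.0588
released t10.7 [ 0.6037 -0.0903  0.209 ] [-179.9082   -0.0388   90.038 ] F [-0.0952 -0.3944  0.0007] w0.0851
[ 0.6043 -0.0908]
```

```bash
python3 - <<'E'
from h import *
for n,k in(("blue",3),("yel",4)):
    c=find(n);print(n,c)
    if c[3]<450 or abs(c[1]-30.5)>1.5: print("look");break
    pick(n,c[0]); o=get_obs()
    if o["gripper_width"]<.055: print("missed");break
    r.move_pose([*SP[k],.22],DOWN)
    if place(SP[k]) is None: break
r.move_pose([.45,.1,.3],DOWN)
for n in("top","side"): s=snapshot(n);cv2.imwrite(f"pics/{n}2.png",s["color"]);np.savez(f"{n}2.npz",**s)
cv2.imwrite("pics/v2.png",np.hstack([cv2.resize(cv2.imread(f"pics/{n}2.png"),(400,300)) for n in("top","side")]))
E
```

```text
blue (array([ 0.4619, -0.4096]), 30.28668975830078, np.float64(0.059249274327480395), 622, array([ 0.462 , -0.4089]))
gripped t13.9 [ 0.4624 -0.41    0.0471] [179.9151   0.0455  89.9989] F [-0.6519  0.5323  6.4215] w0.0585
try (0, 0) hit=False t18.7 [ 0.6059 -0.0205  0.1013] [179.9587  -0.0035  89.9955] F [ 0.6715  0.309  -1.2969] w0.0588
seat hit=True t19.1 [ 0.606  -0.0203  0.0887] [179.9496  -0.0244  89.9931] F [-0.2028  0.4062  4.049 ] w0.0587
released t20.4 [ 0.6049 -0.02    0.209 ] [-179.9125   -0.0298   90.035 ] F [-0.3052  0.3619 -0.3478] w0.0850
yel (array([0.4053, 0.2974]), 29.89311408996582, np.float64(0.05910555213319402), 328, array([0.4111, 0.307 ]))
look
```

View pics/v2.png

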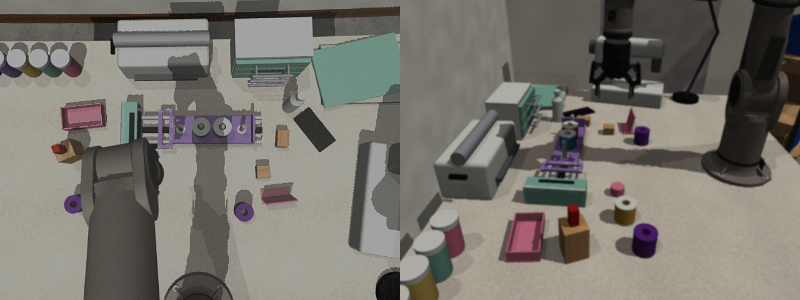

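Red and blue are seated. The yellow reel was only half visible behind the arm, so I'll move aside and measure again.

```bash
python3 - <<'E'
from h import *
r.move_pose([.5,-.2,.3],DOWN)
c=find("yel");print(c)
if c[3]>500 and abs(c[1]-30.5)<1.2:
    pick("yel",c[0])
    if get_obs()["gripper_width"]>.055:
        r.move_pose([*SP[4],.22],DOWN); place(SP[4])
E
```

```text
(array([0.4046, 0.296 ]), 30.42550277709961, np.float64(0.05889169516956394), 615, array([0.4043, 0.2958]))
gripped t26.5 [0.4051 0.2964 0.0468] [179.9482  -0.0678  90.0012] F [-1.0438 -0.998   6.7928] w0.0580
try (0, 0) hit=False t30.9 [0.6072 0.0497 0.1013] [179.9562  -0.0062  89.9987] F [ 0.595  -0.4481 -1.2817] w0.0581
seat hit=True t31.3 [0.6071 0.0498 0.0886] [179.9693  -0.0164  90.0137] F [-0.4265 -0.2825  2.9787] w0.0574
released t32.6 [0.6062 0.0501 0.209 ] [-179.8997   -0.0202   90.0383] F [-0.0771 -0.2921 -0.4217] w0.0852
```

```bash
python3 - <<'E'
from h import *
r.move_pose([.55,-.2,.3],DOWN); grip(0.0)
r.move_pose([.601,-.245,.2],DOWN); r.move_straight([.601,-.245,.074],vel=.15)
hit=r.move_straight([.6018,-.205,.074],vel=.05,f_stop=3); st(f"touch {hit}")
y0=get_obs()["tool_pos"][1]
hit=r.move_straight([.604,y0+.130,.074],vel=.035,f_stop=25); st(f"pushed {hit}"); print((get_obs()["tool_pos"][1]-y0)*1000)
y=get_obs()["tool_pos"][1]
r.move_straight([.604,y-.02,.074],vel=.1); r.move_straight([.604,y-.03,.3],vel=.2)
r.move_pose([.5,-.25,.35],DOWN)
s=snapshot("top");np.savez("top3.npz",**s);cv2.imwrite("pics/top3.png",s["color"])
P=cloud(s);m=purple(s)&(P[...,2]>.075)&(P[...,2]<.09)&(P[...,0]>.4)&(P[...,1]>-.35)&(P[...,1]<-.05)
q=P[m];print("plate",q.mean(0),cv2.minAreaRect(np.float32(q[:,:2]*1000)))
print("slot",onplane(s,[(210.4,205)],.06),onplane(s,[(206.4,205),(214.3,205),(210.4,179.8),(210.4,230)],.06))
cv2.imwrite("pics/v3.png",cv2.resize(s["color"][130:280,70:450],None,fx=2,fy=2))
E
```

```text
touch True t36.8 [ 0.6016 -0.2053  0.0735] [-179.9583    0.053    90.0766] F [ 1.1441 -0.3155  0.1717] w-0.0001
pushed True t39.6 [ 0.6024 -0.0983  0.0749] [179.9786   0.8047  89.729 ] F [ 0.4682 -2.3115  1.6273] w-0.0001
106.9904863184205
plate [ 0.5983 -0.0848  0.0811] ((603.4869384765625, -85.39550018310547), (6.448291778564453, 92.12512969970703), 88.80387115478516)
slot [[0.6095 0.2142 0.06  ]] [[0.6096 0.2226 0.06  ]
 [0.6094 0.2059 0.06  ]
 [0.6637 0.2144 0.06  ]
 [0.5562 0.2139 0.06  ]]
```

View pics/v3.png

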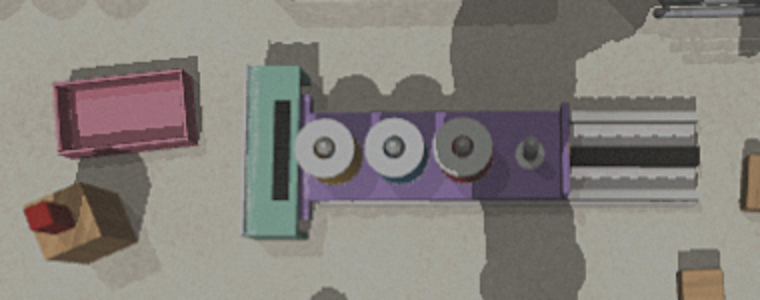

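```bash
python3 - <<'E'
from h import *
r.move_pose([.603,-.14,.2],DOWN); r.move_straight([.603,-.14,.074],vel=.15)
r.move_straight([.603,-.09,.074],vel=.03,f_stop=3); st("touch")
r.move_straight([.6035,-.075,.074],vel=.015,f_stop=35); st("press")
r.move_straight([.603,-.13,.074],vel=.1); r.move_straight([.603,-.13,.3],vel=.2)
r.move_pose([.5,-.25,.35],DOWN)
s=snapshot("top");P=cloud(s);m=purple(s)&(P[...,2]>.075)&(P[...,2]<.09)&(P[...,0]>.4)&(P[...,1]>-.35)&(P[...,1]<-.05)
q=P[m];print("plate",cv2.minAreaRect(np.float32(q[:,:2]*1000)))
q=P[near(P,(.536,.425),.05,.135,.155)];R=cv2.minAreaRect(np.float32(q[:,:2]*1000));print("pin",R)
q=P[near(P,(.607,.215),.13,.053,.067)&(P[...,1]>.19)];print("house",cv2.minAreaRect(np.float32(q[:,:2]*1000)))
c=[.5362,.4252]; D=[180,0,111]
r.move_pose([.53,.2,.3],D); grip(.06); r.move_pose([*c,.24],D); st("above pin")
b=snapshot("side"); cv2.imwrite("pics/v4.png",cv2.resize(b["color"][180:460,180:420],None,fx=2,fy=2))
E
```

```text
touch t45.1 [ 0.6028 -0.0983  0.0737] [-179.9738    0.0705   90.0251] F [-0.1856 -0.9326  0.067 ] w-0.0002
press t46.1 [ 0.6022 -0.0983  0.0754] [179.7966   1.2765  89.4337] F [ 1.4022 -1.4917  1.8724] w0.0001
plate ((603.5708618164062, -85.4570083618164), (6.4838547706604, 92.47599792480469), 88.80364990234375)
pin ((536.3658447265625, 425.2579650878906), (25.779781341552734, 25.17687225341797), 20.931602478027344)
house ((610.90869140625, 226.1259002685547), (60.647804260253906, 181.32315063476562), 88.87940979003906)
above pin t51.8 [0.5374 0.4226 0.2409] [179.9448   0.0729 110.8224] F [ 0.0798 -0.5942 -0.1317] w0.0598
```

View pics/v4.png

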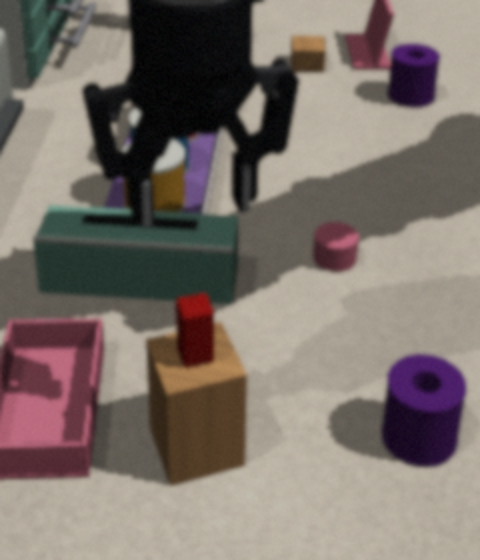

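The tray is hard home: it didn't move under a 35 N push. Now the pin.

```bash
python3 - <<'E'
from h import *
c=[.5363,.4252]; D=[180,0,111]
r.move_straight([*c,.24],rotation=D); r.wait(.3); 
hit=r.move_straight([*c,.128],vel=.1,f_stop=6); r.wait(.2); st(f"down {hit}")
grip(.015,f_grip=60); r.wait(.2); o=st("gripped"); 
open("pin.txt","w").write(str(o["tool_pos"][2]-.005))
hit=r.move_straight([*c,.26],vel=.1); r.wait(.2); st(f"lift {hit}")
P=[.6100,.2142]
r.move_pose([*P,.26],D); r.wait(.3)
for n in("top","side"): s=snapshot(n);np.savez(f"{n}5.npz",**s);cv2.imwrite(f"pics/{n}5.png",s["color"])
cv2.imwrite("pics/v5.png",cv2.resize(cv2.imread("pics/side5.png")[150:400,130:400],None,fx=2,fy=2))
st("over slot")
E
```

```text
down False t53.9 [0.5365 0.4254 0.1286] [179.9547  -0.0241 111.0038] F [-0.2362  0.6291 -1.2335] w0.0598
gripped t54.5 [0.5365 0.4253 0.1283] [179.9715  -0.0092 110.9986] F [-0.4683 -0.0005  3.6483] w0.0235
lift False t56.2 [0.5362 0.4251 0.2596] [-179.9646    0.0191  110.9955] F [-0.4648  0.4947 -0.9527] w0.0232
over slot t57.5 [0.6098 0.215  0.2599] [-179.9945    0.0049  111.0692] F [ 0.3245  0.529  -1.1923] w0.0237
```

View pics/v5.png

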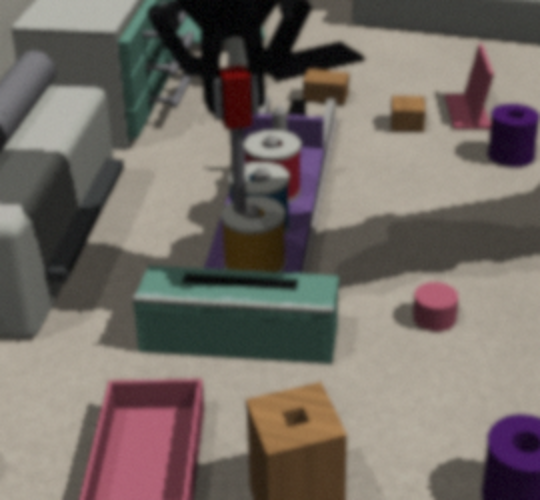

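```bash
cat >> h.py <<'E'
OFF=.1233; S0=np.array([.6098,.2142]); AX=np.array([.9998,-.02])
def at(d,tip,dy=0): 
    p=S0+AX*d+np.array([.02,.9998])*dy; return [p[0],p[1],tip+OFF]
def probe(d,tip0=.035,depth=.018,dy=0,v=.04):
    r.move_straight(at(d,tip0,dy),vel=.05)
    r.move_straight(at(d,depth,dy),vel=v,f_stop=5)
    o=get_obs(); t=o["tool_pos"][2]-OFF
    print("d%+.1f dy%+.1f tip %.1f mm"%(d*1e3,dy*1e3,t*1e3),"F",o["wrist_force"],"t%.1f"%o["time_s"]); return t
E
python3 - <<'E'
from h import *
r.move_straight(at(0,.1367),rotation=DOWN); r.move_straight(at(0,.07),vel=.1); r.wait(.3); st()
for dy in (0,.003,-.003):
    t=probe(0,tip0=.068,dy=dy)
    if t<.045: break
    r.move_straight(at(0,.068,dy),vel=.05)
E
```

```text
t59.1 [0.61   0.2143 0.1938] [179.9616  -0.0218  90.0014] F [-0.2364 -0.6507 -0.679 ] w0.0238
d+0.0 dy+0.0 tip 29.8 mm F [-0.4617  0.0322  5.0565] t60.2
```

```bash
python3 - <<'E'
from h import *
found=None
for d in list(np.arange(3,46,3))+list(np.arange(-3,-46,-3)):
    d=d/1e3
    if d==-.003: r.move_straight(at(.045,.034),vel=.05); r.move_straight(at(0,.034),vel=.1)
    t=probe(d,tip0=.033,depth=.022)
    if t<.0275: found=d;break
    p=get_obs()["tool_pos"]; r.move_straight(at(d,.033),vel=.05)
    if get_obs()["time_s"]>150: break
print(found)
E
```

```text
d+3.0 dy+0.0 tip 29.8 mm F [-0.8076  0.5002  4.6315] t60.7
d+6.0 dy+0.0 tip 29.5 mm F [-1.5025 -0.0186  6.5271] t61.4
d+9.0 dy+0.0 tip 26.5 mm F [ 4.0234  0.3648 -4.3804] t62.2
0.009
```

```bash
python3 - <<'E'
from h import *
for d in (.011,.012,.013,.010):
    r.move_straight(at(d,.033),vel=.05)
    t=probe(d,tip0=.033,depth=.010)
    if t<.013: break
if t<.013:
    hit=r.move_straight(at(d,-.002),vel=.03,f_stop=12); st(f"bottom {hit}")
    print("tip",get_obs()["tool_pos"][2]-OFF)
E
```

```text
d+11.0 dy+0.0 tip 9.9 mm F [ 3.0723  0.2861 -3.8075] t63.4
bottom True t63.8 [0.6214 0.214  0.1231] [-179.9706    0.0388   90.0086] F [-0.0217 -0.9867  5.0564] w0.0233
tip -0.0001862425940948459
```

```bash
python3 - <<'E'
from h import *
grip(.05); r.wait(.2); p=get_obs()["tool_pos"]; r.move_straight([p[0],p[1],.3],vel=.15)
r.move_pose([.5,-.25,.35],DOWN); r.wait(.3)
for n in("top","side"): s=snapshot(n);np.savez(f"{n}6.npz",**s);cv2.imwrite(f"pics/{n}6.png",s["color"])
s=dict(np.load("top6.npz"));P=cloud(s)
q=P[near(P,(.621,.214),.03,.115,.16)];print("handle top",np.median(q[:,2]),len(q),cv2.minAreaRect(np.float32(q[:,:2]*1000)))
m=purple(s)&(P[...,2]>.075)&(P[...,2]<.09)&(P[...,0]>.4)&(P[...,1]>-.35)&(P[...,1]<-.05)
print("plate",cv2.minAreaRect(np.float32(P[m][:,:2]*1000)))
for k in (2,3,4): print(disc(P,np.array(SP[k])+[.002,.1107],.095,.107,.042)[:4])
for n,xy in dict(p1=(.3596,.4043),p2=(.3229,-.1592)).items(): print(n,disc(P,xy,.05,.07)[:4])
q=P[near(P,(.6214,.214),.03,.126,.15)];print("above .126",len(q))
cv2.imwrite("pics/v6.png",np.hstack([cv2.resize(cv2.imread(f"pics/{n}6.png"),(400,300)) for n in("top","side")]))
st()
E
```

```text
handle top 0.1380104787379589 208 ((620.391357421875, 213.39878845214844), (24.249311447143555, 25.31659698486328), 2.4291248321533203)
plate ((603.73583984375, -85.37911987304688), (6.528561115264893, 92.46488189697266), 88.79837799072266)
(array([0.6044, 0.0204]), 30.415586471557617, np.float64(0.10125035502358165), 620)
(array([0.6077, 0.0905]), 41.7689323425293, np.float64(0.10119057677596544), 648)
(array([0.6095, 0.1603]), 41.878841400146484, np.float64(0.10133963298254123), 656)
p1 (array([0.3606, 0.4048]), 31.136476516723633, np.float64(0.05892483738674803), 638)
p2 (array([ 0.3225, -0.1591]), 30.51336669921875, np.float64(0.05920418083602641), 611)
above .126 172
 t67.9 [ 0.5001 -0.2498  0.35  ] [-179.9922    0.0045   90.0233] F [ 0.1921 -0.0429  0.1678] w0.0499
```

View pics/v6.png

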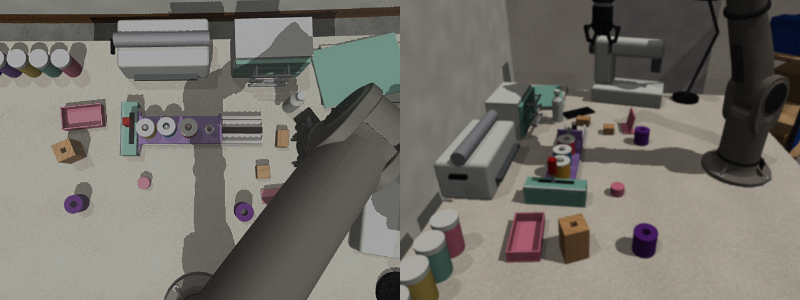

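Handle top is at 138 mm (140 mm when fully down, and the depth camera reads about 1–2 mm low). All three reels are seated with tops at 101 mm (nominal 102 mm), and the tray is home. Everything else looks in place, so I'm handing in.

```bash
python3 -c "
from bench import *
job_done()"
```

```text
the job is handed in; nothing more can be done
```

The job is done and handed in at about 68 s on the robot's clock, well inside the 210 s limit. No verdict comes back.

- **Reels:** red, blue and yellow are on spindles 2, 3 and 4. There was no green reel this time, so spindle 1 is empty. In the last check their tops read 101 mm, against 102 mm when seated.
- **Tray:** I pushed it 110 mm by the middle of its end plate until it hit the stop. A second push, set to stop at 35 N, did not move it. Its end plate is within about 1 mm of where it should be when home.
- **Pin:** I felt for the hole in 3 mm steps and found it about 11 mm to the +x side of the slot's centre. The pin went down until the tip was at table level and I left it there. The handle top read 138 mm, against 140 mm; the depth camera reads 1–2 mm low.
- **Other objects:** the purple look-alikes measured within about 1 mm of where they started. I checked the other bystanders only by eye; they looked unmoved, but the arm hid the phone and part of the card stand in the final top view.
- **Bad readings:** one yellow reel reading was bad because the arm hid half of it, so I measured it again before picking. In the last check the measured circles for blue and yellow came out too wide (42 mm radius instead of 30.5), because they took in part of the neighbouring reels. Their centres and heights were still right.

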